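# Start the bench extraction and hold its spring gate half open

## Robot

A 6-joint arm with a two-finger parallel gripper is mounted at the origin on the work surface. World frame = base frame: x ahead of the robot, y to its left, z up, the work surface at z = 0. Lengths are in m, angles in rad, forces in N, time in s.
With the tool pointing down it reaches from about 0.25 to 0.725 m from the base axis. Payload 4 kg.
Tool frame: the origin (TCP) lies where the fingers leave the gripper's body, on its centre line; the fingertips stand 73 mm ahead of it and the grasp point (between the pads) lies 54 mm ahead of it (bot.tips_ahead is the z of the fingertips in the tool frame, in m); z points along the fingers, y is the direction in which the jaws open and shut (so a half turn about z gives the same grasp; the last joint's range is limited). The gripper opens to 85 mm and grips with 20 to 120 N. Pads are 22 mm wide; open, the fingers measure 114 mm over their backs; the gripper's body (76 mm by 85 mm) begins 54 mm behind the grasp point. The pads swing forward as they close: fully open they stand 13 mm farther back than shut.
Start: joints at [-1.242, 0.241, 0.005, 1.335, 0, 1.571], TCP at [0.161, -0.473, 0.304] pointing down, gripper open.
Joint ranges: [-2.72, 2.72], [-1.05, 1.87], [-1.09, 1.28], [-1.99, 2.15], [-1.42, 1.44], [-3.14, 3.14]. Speed limits (rad/s): [2.79, 2.79, 3.14, 3.14, 3.14, 3.14].

## Interface

Orientations are given as a unit quaternion [x, y, z, w].
In Python, from workcell import readout, camera, get_calibration, order, bot gives the robot as it stands.
- The arm moves only by the tool send_rows, never from a script. Its argument "moves" is a list of rows, each a list of 3 entries, a list of its own where there are three numbers: the shift along the tool's x, y, z in mm, then the turn, a rotation vector about the tool's x, y, z in rad, then the finger opening in mm, from 0 to 85.4. In form: [[[dx, dy, dz], [ax, ay, az], grip], ...]. A call has 1 to 12 rows; each row is the pose to reach, as a shift and turn from the pose measured when the call began, along the tool's axes at that moment; what a row does not reach only later rows make up. A row lasts 1/12 s, in which the tool goes at most 41.7 mm and 7.16 degrees, less where a joint would pass 70% of its speed; a pose out of reach is approached as far as the arm can. A call with a gripper value outside its range is refused whole. The fingers move at their own pace and stop on an object; the grip force is fixed at half the most. Time passes only in rows, so rows that repeat a pose let the fingers close. It gives the time, the measured TCP pose, the force and the opening at its end, in the units of the state.
- readout.get_obs(): the state, without advancing time (a new reading comes with each control period).
- camera(name): name is "scene" or "top" or "wrist"; returns the picture (480x640x3 uint8, red, green, blue); there is no depth.
- get_calibration(name): a dict with "fx", "fy", "cx", "cy" (pixels), "R" (3x3) and "t" (3): a world point X has camera coordinates R X + t. Camera axes: x right, y down, z forward; pixel columns grow to the right and rows downward; lengths in m; the calibration is good to about 2 mm. A picture is of the moment at which its call begins: read the wrist's pose just before it. get_calibration takes no time and is no camera call; for the wrist camera it gives the pose at the moment of the call.
- order.job_done(): hands the job in, once; it reports no verdict.
The state is a dict: "clock": time; "joint_pos": joint angles; "joint_vel": joint speeds; "tau": joint torques, N m; "eef_pos": TCP position; "tool_rot": TCP orientation; "ft_force": force on the tool from outside, world axes, zero at the start; "ft_torque": the same for the moment, N m; "grip_width": finger opening in m.
Only numpy, scipy, OpenCV 4.12 (cv2) and the standard library are available. Lean on these libraries where they do the work, as an engineer would, in place of code of your own. Each camera call takes 0.05 s, during which the arm holds its last target. There are 200 camera calls.

## Task

The tube end is about to be dressed, so switch on the bench extraction at the push-button station: press the small round control-on button fully in and let it go, then the square fan-start button likewise, never both together, and do not press the mushroom stop button. Then pull the self-closing gate of the down-draught inlet by its bow handle to half open, without letting it get near wide open, as the other benches need suction too, and finish while still holding it steady there with the gripper against its springs. Leave everything else on the bench where it lies.

Things in the scene. Friction and masses are not known exactly. Their poses are not given: they have to be found in the camera images.
- inlet: down-draught inlet bolted to the bench: metal housing 270 x 150 mm, 44 mm high, on a flange 290 x 215 mm; rails on top to 54 mm, 18 mm spring barrels along the sides. Origin on the bench top under its middle. x axis along the rails, from the blank half (-x, roughly towards the robot) to the half with the dark wire-guarded port, 106 x 110 mm (+x); z up. The gate opens towards -x
- half_mark (a point): broad black mark scribed across both rails (this point: on the inlet's middle line between them, 54 mm above the bench, 47 mm from the inlet's origin towards -x). At half opening the front (-x) edge of the gate's crosspiece stands on it. Thin marks 50 mm either way show shut and fully open. Axes as the inlet's
- gate_grip (a point): middle of the round bar of the gate's bow handle: bar 12 mm thick, along the inlet's y axis, 84 mm clear between its two legs, 94 mm above the bench, 45 mm above the gate's blade. 27 mm in front of it (-x) the gate's crosspiece, 196 mm long, 63 mm high above the bench. Seen along the inlet's x axis the bar is at +35 mm from the inlet's origin when shut, at -15 mm half open. Axes as the inlet's
- gate (a joint): opening of the gate, a flat steel blade 116 x 126 mm that slides level in the rails towards the inlet's -x: 0 = shut (as at the start), 0.1 m = fully open, half is 0.05. Two springs pull it shut: about 4 N when shut, 11 N at half, 19 N fully open; let go, it runs shut. It does not latch anywhere
- station: push-button station bolted to the bench: grey metal box 96 x 226 mm, 60 mm high; origin on the bench top under its middle, x axis away from the robot, y axis along its length, z up. Three black buttons in a row along y, 65 mm apart, all pressed straight down: control-on at y = +65 mm, fan-start at 0, stop at y = -65 mm
- control_on_top (a point): middle of the top face of the control-on button, the smallest: a round cap 24 mm across in a steel ring, top 75 mm above the bench, standing 12 mm proud of its ring
- control_on (a joint): how far the control-on button is pressed: 0 = out, 0.006 m = fully in; springs back. It needs about 1.5 N to start and 5 N to be fully in
- fan_start_top (a point): middle of the top face of the fan-start button: a square cap 36 x 36 mm in the middle of the station, top 75 mm above the bench, standing 12 mm proud of its frame
- fan_start (a joint): how far the fan-start button is pressed: 0 = out, 0.006 m = fully in; springs back, same spring as control-on
- stop_top (a point): middle of the top of the stop button, a 40 mm mushroom head on a 20 mm neck, top 84 mm above the bench; leave it alone
- stop (a joint): how far the stop button is pressed: 0 = out, 0.006 m = fully in
- tube: the workpiece, lying on the bench between inlet and station, beyond the flap disc: steel tube 42 mm thick, 220 mm long along its x axis, with a flat plate 70 x 58 x 6 mm welded on at its -x end on the +y side; origin on the bench under the tube's middle. Leave in place
- grinder: angle grinder, about 310 mm long along its x axis, 72 mm high, disc end at +x with a side handle on +y; origin on the bench under it. Leave in place
- hammer: hammer lying along its x axis, 280 mm long, head at +x, at the right of the bench; origin under its middle. Leave in place
- wrench: open-ended wrench lying flat along its x axis, 170 mm long, at the left of the bench; origin under its middle. Leave in place
- flap_disc: flap disc lying flat between inlet and station, 115 mm across, 19 mm high, origin under its middle. Leave in place
- tape_measure: tape measure standing on the bench nearest the robot, 86 x 36 x 66 mm, origin under its middle. Leave in place
- square: try square lying flat at the front right, about 120 x 165 mm, 14 mm high; origin near its middle. Leave in place
- spray_can: spray can standing at the front left of the bench, 64 mm across, 190 mm high, origin under its middle. Leave in place

How it is judged:
By the outcome, as a careful person would: the job done as asked, in the order asked, and still so for the second after the job is handed in, while the arm keeps its last pose, push and grip.
It also fails if it takes over 51 s, if anything falls off the work surface, if the arm or the gripper's body presses on something with over 40 N, if the wrist force passes 120 N, or if a joint passes its speed limit or range.

## Working session

There is one attempt and no reset: what is moved stays moved. The work goes in short steps, Python scripts to look and compute and a tool call to move; the robot and the scene stay as the last step left them, time stands still between calls to the robot, and variables do not carry over. Pictures are saved under pics/ and viewed, about 8 in all and at most 12, crops included, and the job is handed in when it is done.

Besides the shell and the picture viewer there is one more tool, called after "Call:" as name(argument=value, ...), one argument or row to a line, values as JSON. send_rows: Moves the arm, as the interface text tells. Its arguments: {"type":"object","properties":{"moves":{"type":"array","items":{"type":"array"}}},"required":["moves"]}

```bash
mkdir -p pics
python3 - <<'E'
from workcell import readout,camera,get_calibration,bot
import cv2
for n in("scene","top"):
    cv2.imwrite(f"pics/{n}0.png",camera(n)[:,:,::-1]);print(n,get_calibration(n))
print(readout.get_obs())
E
```

```text
scene {'fx': 573.5438794383523, 'fy': 573.5438794383523, 'cx': 319.7181416492532, 'cy': 239.1820810070755, 'R': array([[ 0.09978157,  0.99494143, -0.01162683],
       [ 0.8416374 , -0.09062829, -0.53238427],
       [-0.53074488,  0.04333656, -0.84642295]]), 't': array([-0.061972  , -0.37481605,  1.8572371 ])}
top {'fx': 579.4221394401305, 'fy': 579.4221394401305, 'cx': 322.76519593331363, 'cy': 240.62788826258378, 'R': array([[-1.13127044e-02, -9.99935722e-01, -7.57847075e-04],
       [-9.94654823e-01,  1.13307439e-02, -1.02632340e-01],
       [ 1.02634330e-01, -4.07253074e-04, -9.94719070e-01]]), 't': array([0.0257811 , 0.48148483, 1.47280226])}
{'clock': 0.1, 'joint_pos': array([-1.24200414e+00,  2.41344033e-01,  3.83421764e-03,  1.33521497e+00,
        1.74304276e-05,  1.57078151e+00]), 'joint_vel': array([-7.71431429e-04, -1.92444613e-03,  2.49907107e-03, -1.93682206e-05,
       -1.17380635e-03,  2.15183240e-03]), 'tau': array([-1.75695877e-04, -3.73138583e+01,  2.53010416e+01,  1.08761803e-02,
       -1.31710190e-04,  2.24519816e-06]), 'eef_pos': array([ 0.16131053, -0.47279504,  0.30308923]), 'tool_rot': array([ 9.86515698e-01,  1.63663824e-01, -1.49197465e-04, -9.52654815e-04]), 'ft_force': array([-0.36762629, -0.04579747, -0.07643154]), 'ft_torque': array([ 0.0943506 , -0.01664248,  0.00500667]), 'grip_width': 0.08515206931355948}
```

View pics/top0.png

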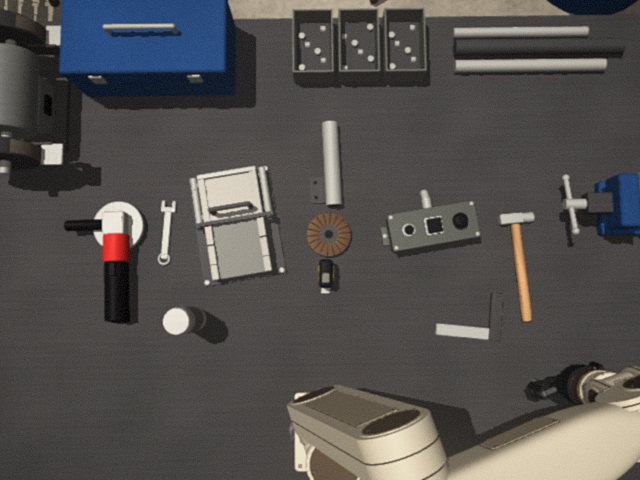

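View pics/scene0.png

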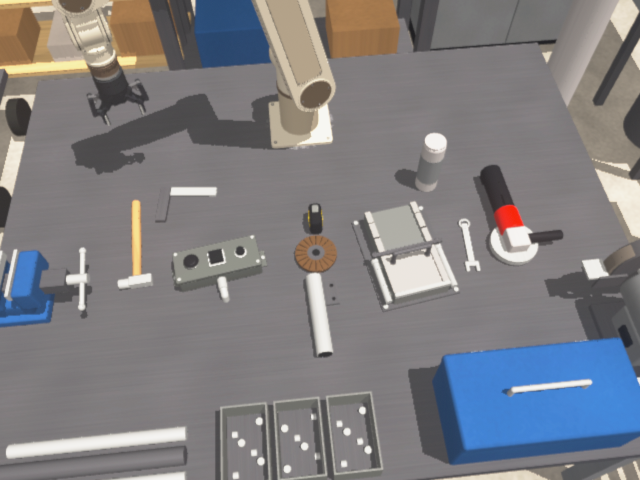

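Run:
```python
import cv2,numpy as np
i=cv2.imread("pics/top0.png")
a=cv2.resize(i[160:290,188:288],None,fx=4,fy=4,interpolation=2);b=cv2.resize(i[190:255,385:485],None,fx=4,fy=4,interpolation=2)
s=cv2.imread("pics/scene0.png");c=cv2.resize(s[235:293,170:270],None,fx=4,fy=4,interpolation=2)
o=np.zeros((520,800,3),np.uint8);o[:,:400]=a;o[:260,400:]=b;o[260:492,400:]=c
cv2.imwrite("pics/crop.png",o)
```

```text
(no output)
```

View pics/crop.png

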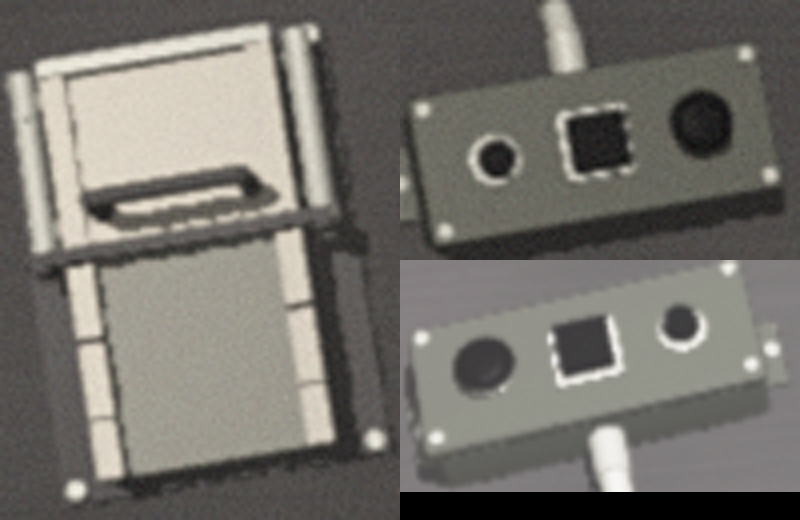

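```bash
cat > h.py <<'E'
import numpy as np
from workcell import get_calibration
def pt(cam,u,v,z,C=None):
    C=C or get_calibration(cam);R,t=np.array(C["R"]),np.array(C["t"])
    o=-R.T@t;d=R.T@np.array([(u-C["cx"])/C["fx"],(v-C["cy"])/C["fy"],1]);return o+d*(z-o[2])/d[2]
E
python3 - <<'E'
from h import *
np.set_printoptions(precision=4,suppress=True)
for n,z,a,b in(("con",.075,(408.9,229.1),(239.9,250.1)),("fan",.075,(434.6,224.9),(215.6,255.6)),("stop",.084,(460.1,220.6),(190.6,260.6))):print(n,pt("top",*a,z),pt("scene",*b,z))
f=lambda x,y,z:pt("top",x/4+188-.4,y/4+160-.4,z)
print("bar",f(85,198,.1),f(255,173,.1),f(170,184,.098))
l,r=f(91,340,.054),f(301,305,.054);print("half",l,r,(l+r)/2,np.arctan2(*(l-r)[:2]))
l,r=f(103,416,.054),f(313,381,.054);print("full",l,r,(l+r)/2)
l,r=f(38,262,.063),f(338,220,.063);print("cross",l,r,np.arctan2(*(l-r)[:2]))
from scipy.spatial.transform import Rotation as Ro
from workcell import readout
print(Ro.from_quat(readout.get_obs()["tool_rot"]).as_matrix())
E
```

```text
con [ 0.5031 -0.1955  0.075 ] [ 0.5056 -0.1997  0.075 ]
fan [ 0.513  -0.2601  0.075 ] [ 0.5157 -0.2638  0.075 ]
stop [ 0.5219 -0.3222  0.084 ] [ 0.5294 -0.3272  0.084 ]
bar [0.5554 0.3006 0.1   ] [0.5698 0.1957 0.1   ] [0.5639 0.2485 0.098 ]
half [0.4719 0.3051 0.054 ] [0.4926 0.1721 0.054 ] [0.4823 0.2386 0.054 ] -0.15503090421977975
full [0.4236 0.2971 0.054 ] [0.4442 0.1646 0.054 ] [0.4339 0.2309 0.054 ]
cross [0.5208 0.3373 0.063 ] [0.5455 0.1478 0.063 ] -0.12921066319223606
[[ 0.9464  0.3229 -0.0006]
 [ 0.3229 -0.9464  0.0018]
 [ 0.     -0.0019 -1.    ]]
```

Call:
send_rows(
  moves=[
    [[38, -14, 0], [0, 0, 0], 0],
    [[76, -28, 0], [0, 0, 0], 0],
    [[114, -42, 0], [0, 0, 0], 0],
    [[152, -56, 0], [0, 0, 0], 0],
    [[190, -70, 0], [0, 0, 0], 0],
    [[228, -84, 10], [0, 0, 0], 0],
    [[266, -98, 20], [0, 0, 0], 0],
    [[304, -112, 30], [0, 0, 0], 0],
    [[342, -126, 40], [0, 0, 0], 0],
    [[378, -140, 50], [0, 0, 0], 0],
    [[413, -149, 60], [0, 0, 0], 0],
    [[413, -149, 60], [0, 0, 0], 0],
  ],
)

```text
clock: 1.1
eef_pos: [0.5075, -0.1941, 0.2404]
tool_rot: [0.986, 0.167, -0.001, -0.002]
ft_force: [-0.1, 0.7, -0.3]
grip_width: 0.0004
```

Run:
```python
from workcell import *
import cv2,json
o=readout.get_obs();C=get_calibration("wrist")
json.dump({k:(v.tolist() if hasattr(v,'tolist') else v) for k,v in C.items()},open("c1.json","w"))
cv2.imwrite("pics/w1.png",camera("wrist")[:,:,::-1]);print(o["eef_pos"],o["tool_rot"],o["joint_pos"],o["ft_force"],bot.tips_ahead,o["grip_width"])
```

```text
[ 0.50754874 -0.19408966  0.24035307] [ 9.85931642e-01  1.67129694e-01 -5.26587660e-04 -2.48723490e-03] [-0.36683829  0.36267438  0.00573653  1.21729979  0.00374326  2.43891145] [-0.05720492  0.71570668 -0.28455814] 0.0726 0.00036526146419672443
```

View pics/w1.png

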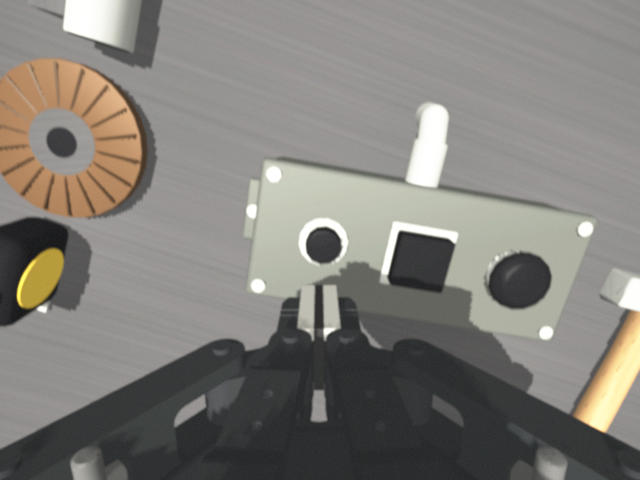

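Run:
```python
from h import *
import json
from scipy.spatial.transform import Rotation as Ro
C={k:np.array(v) for k,v in json.load(open("c1.json")).items()}
p=np.array([.50755,-.19409,.24035]);M=Ro.from_quat([.985932,.16713,-.000527,-.002487]).as_matrix()
for n,u,v,z in(("con",323,245,.075),("fan",421,261,.075),("stop",519,281,.084)):
    X=pt("",u,v,z,C);print(n,X.round(4),(M.T@(X-p)*1000).round(1))
```

```text
con [ 0.5044 -0.1968  0.075 ] [ -3.8   2.4 165.3]
fan [ 0.5152 -0.2598  0.075 ] [-14.4  65.4 165. ]
stop [ 0.5255 -0.3196  0.084 ] [-24.3 125.2 155.7]
```

Call:
send_rows(
  moves=[
    [[-4, 2, 30], [0, 0, 0], 0],
    [[-4, 2, 60], [0, 0, 0], 0],
    [[-4, 2, 80], [0, 0, 0], 0],
    [[-4, 2, 88], [0, 0, 0], 0],
    [[-4, 2, 92], [0, 0, 0], 0],
    [[-4, 2, 95], [0, 0, 0], 0],
    [[-4, 2, 97], [0, 0, 0], 0],
    [[-4, 2, 97], [0, 0, 0], 0],
    [[-4, 2, 97], [0, 0, 0], 0],
  ],
)

```text
clock: 1.9
eef_pos: [0.5024, -0.1992, 0.1455]
tool_rot: [0.986, 0.166, -0.001, -0.001]
ft_force: [-2.3, -1.2, 2.5]
grip_width: -0.0002
```

Call:
send_rows(
  moves=[
    [[0, 0, 2], [0, 0, 0], 0],
    [[0, 0, 4], [0, 0, 0], 0],
    [[0, 0, 5.5], [0, 0, 0], 0],
    [[0, 0, 5.5], [0, 0, 0], 0],
    [[0, 0, 5.5], [0, 0, 0], 0],
  ],
)

```text
clock: 2.32
eef_pos: [0.5031, -0.1994, 0.1416]
tool_rot: [0.986, 0.166, 0.0, -0.0]
ft_force: [-3.8, 1.0, 9.7]
grip_width: 0.0002
```

Call:
send_rows(
  moves=[
    [[0, 0, 1.5], [0, 0, 0], 0],
    [[0, 0, 2], [0, 0, 0], 0],
    [[0, 0, 2], [0, 0, 0], 0],
  ],
)

```text
clock: 2.57
eef_pos: [0.5031, -0.1994, 0.1415]
tool_rot: [0.986, 0.166, 0.001, -0.0]
ft_force: [-5.6, 1.3, 13.9]
grip_width: 0.0
```

Call:
send_rows(
  moves=[
    [[0, 0, -15], [0, 0, 0], 0],
    [[0, 0, -45], [0, 0, 0], 0],
    [[0, 0, -45], [0, 0, 0], 0],
    [[0, 0, -45], [0, 0, 0], 0],
    [[-4, 30, -45], [0, 0, 0], 0],
    [[-9, 62, -45], [0, 0, 0], 0],
    [[-9, 62, -45], [0, 0, 0], 0],
    [[-9, 62, -20], [0, 0, 0], 0],
    [[-9, 62, -12], [0, 0, 0], 0],
    [[-9, 62, -10], [0, 0, 0], 0],
    [[-9, 62, -10], [0, 0, 0], 0],
  ],
)

```text
clock: 3.48
eef_pos: [0.5138, -0.26, 0.1497]
tool_rot: [0.986, 0.166, -0.001, -0.001]
ft_force: [1.0, -0.1, 0.3]
grip_width: 0.0001
```

Tip is about 2 mm above fan-start; press 8 mm plus a little preload.

Call:
send_rows(
  moves=[
    [[0, 0, 3], [0, 0, 0], 0],
    [[0, 0, 5], [0, 0, 0], 0],
    [[0, 0, 7], [0, 0, 0], 0],
    [[0, 0, 9], [0, 0, 0], 0],
    [[0, 0, 11], [0, 0, 0], 0],
    [[0, 0, 11], [0, 0, 0], 0],
    [[0, 0, 11], [0, 0, 0], 0],
  ],
)

```text
clock: 4.07
eef_pos: [0.5143, -0.2599, 0.1415]
tool_rot: [0.986, 0.167, 0.0, -0.001]
ft_force: [-4.4, 2.4, 14.3]
grip_width: 0.0
```

Call:
send_rows(
  moves=[
    [[0, 0, -20], [0, 0, 0], 0],
    [[0, 0, -60], [0, 0, 0], 0],
    [[0, 0, -100], [0, 0, 0], 0],
    [[0, 0, -130], [0, 0, 0], 0],
    [[17, -37, -150], [0, 0, -0.11], 0],
    [[34, -74, -150], [0, 0, -0.22], 0],
    [[51, -111, -150], [0, 0, -0.33], 85],
    [[68, -148, -150], [0, 0, -0.44], 85],
    [[85, -185, -150], [0, 0, -0.55], 85],
    [[102, -222, -150], [0, 0, -0.66], 85],
    [[119, -259, -150], [0, 0, -0.77], 85],
    [[119, -259, -150], [0, 0, -0.77], 85],
  ],
)

```text
clock: 5.07
eef_pos: [0.5417, 0.0303, 0.292]
tool_rot: [0.848, 0.53, 0.002, -0.002]
ft_force: [1.2, -1.0, 0.4]
grip_width: 0.0721
```

Call:
send_rows(
  moves=[
    [[36, -13, 0], [0, 0, -0.11], 85],
    [[72, -26, 0], [0, 0, -0.22], 85],
    [[108, -39, 0], [0, 0, -0.33], 85],
    [[144, -52, 0], [0, 0, -0.44], 85],
    [[180, -66, 0], [0, 0, -0.55], 85],
    [[207, -77, 0], [0, 0, -0.609], 85],
    [[207, -77, 20], [0, 0, -0.609], 85],
    [[207, -77, 30], [0, 0, -0.609], 85],
    [[207, -77, 30], [0, 0, -0.609], 85],
  ],
)

```text
clock: 5.82
eef_pos: [0.5617, 0.2496, 0.2595]
tool_rot: [0.65, 0.76, -0.001, -0.002]
ft_force: [-1.0, -0.9, -1.0]
grip_width: 0.0852
```

Run:
```python
from workcell import *
import cv2,json
o=readout.get_obs();C=get_calibration("wrist")
d={k:(v.tolist() if hasattr(v,'tolist') else v) for k,v in C.items()};d["p"]=o["eef_pos"].tolist();d["q"]=o["tool_rot"].tolist()
json.dump(d,open("c2.json","w"))
cv2.imwrite("pics/w2.png",camera("wrist")[:,:,::-1]);print(o["eef_pos"],o["tool_rot"],o["joint_pos"],o["ft_force"],o["grip_width"])
```

```text
[0.56172163 0.24964005 0.25951815] [ 0.65021653  0.75974468 -0.00097558 -0.00235459] [0.41692378 0.49301172 0.2577906  1.33936689 0.00340687 1.83266168] [-0.98592647 -0.85276794 -0.99195305] 0.08523338109759257
```

View pics/w2.png

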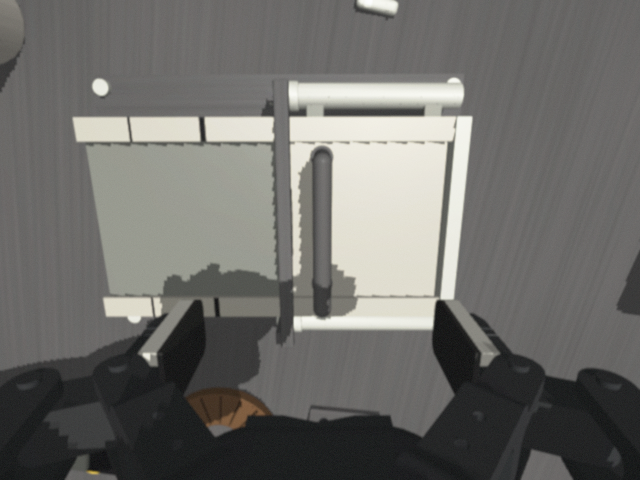

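Run:
```python
from h import *
import json
from scipy.spatial.transform import Rotation as Ro
C={k:np.array(v) for k,v in json.load(open("c2.json")).items()}
M=Ro.from_quat(C["q"]).as_matrix();print(C["R"].round(3))
for n,u,v,z in(("b1",322,150,.096),("b2",323,288,.096),("b2'",323,316,.096),("half1",202,129,.054),("half2",216,306,.054),("cr_t",275,82,.063),("cr_b",279,335,.063)):
    X=pt("",u,v,z,C);print(n,X.round(4),(M.T@(X-C["p"])*1000).round(1))
```

```text
[[ 0.988  0.155 -0.004]
 [ 0.15  -0.949  0.276]
 [ 0.039 -0.273 -0.961]]
b1 [0.5539 0.3057 0.096 ] [ 56.2   1.7 163.6]
b2 [0.5684 0.2189 0.096 ] [-31.8   2.6 163.4]
b2' [0.5716 0.199  0.096 ] [-52.    2.7 163.4]
half1 [0.471  0.3043 0.054 ] [ 67.5 -80.3 206. ]
half2 [0.4915 0.1726 0.054 ] [-65.7 -80.3 205.7]
cr_t [0.5178 0.3412 0.063 ] [ 96.8 -28.3 196.9]
cr_b [0.5436 0.1605 0.063 ] [-85.7 -30.8 196.5]
```

Call:
send_rows(
  moves=[
    [[2, 2, 30], [0, 0, 0], 85],
    [[2, 2, 60], [0, 0, 0], 85],
    [[2, 2, 85], [0, 0, 0], 85],
    [[2, 2, 100], [0, 0, 0], 85],
    [[2, 2, 108], [0, 0, 0], 85],
    [[2, 2, 111], [0, 0, 0], 85],
    [[2, 2, 111], [0, 0, 0], 85],
    [[2, 2, 111], [0, 0, 0], 85],
  ],
)

```text
clock: 6.53
eef_pos: [0.5646, 0.2516, 0.1517]
tool_rot: [0.651, 0.759, 0.001, -0.001]
ft_force: [0.7, 0.9, 0.9]
grip_width: 0.0844
```

Call:
send_rows(
  moves=[
    [[0, 0, 0], [0, 0, 0], 40],
    [[0, 0, 0], [0, 0, 0], 20],
    [[0, 0, 0], [0, 0, 0], 10],
    [[0, 0, 0], [0, 0, 0], 0],
    [[0, 0, 0], [0, 0, 0], 0],
    [[0, 0, 0], [0, 0, 0], 0],
    [[0, 0, 0], [0, 0, 0], 0],
    [[0, 0, 0], [0, 0, 0], 0],
    [[0, 0, 0], [0, 0, 0], 0],
    [[0, 0, 0], [0, 0, 0], 0],
  ],
)

```text
clock: 7.37
eef_pos: [0.563, 0.2514, 0.152]
tool_rot: [0.651, 0.759, -0.0, -0.002]
ft_force: [-4.5, -0.4, 5.4]
grip_width: 0.0094
```

Call:
send_rows(
  moves=[
    [[0, 0, 1], [0, 0, 0], 0],
    [[0, -3, 2], [0, 0, 0], 0],
    [[0, -6, 2], [0, 0, 0], 0],
    [[0, -10, 2], [0, 0, 0], 0],
    [[0, -10, 2], [0, 0, 0], 0],
    [[0, -10, 2], [0, 0, 0], 0],
  ],
)

```text
clock: 7.87
eef_pos: [0.5555, 0.2502, 0.152]
tool_rot: [0.651, 0.759, 0.002, -0.001]
ft_force: [3.5, -1.0, 6.6]
grip_width: 0.01
```

```bash
cat > s.py <<'E'
from workcell import *
import cv2,json,sys
o=readout.get_obs();C=get_calibration("wrist")
d={k:(v.tolist() if hasattr(v,'tolist') else v) for k,v in C.items()};d["p"]=o["eef_pos"].tolist();d["q"]=o["tool_rot"].tolist()
n=sys.argv[1];json.dump(d,open(n+".json","w"))
cv2.imwrite(f"pics/{n}.png",camera("wrist")[:,:,::-1]);print(o["eef_pos"],o["ft_force"],o["ft_torque"],o["grip_width"])
E
python3 s.py w3
```

```text
[0.55545957 0.25024176 0.151965  ] [ 3.52215045 -0.96411965  6.64670274] [-0.12217263 -0.89538227  0.06171576] 0.009973713781676307
```

View pics/w3.png

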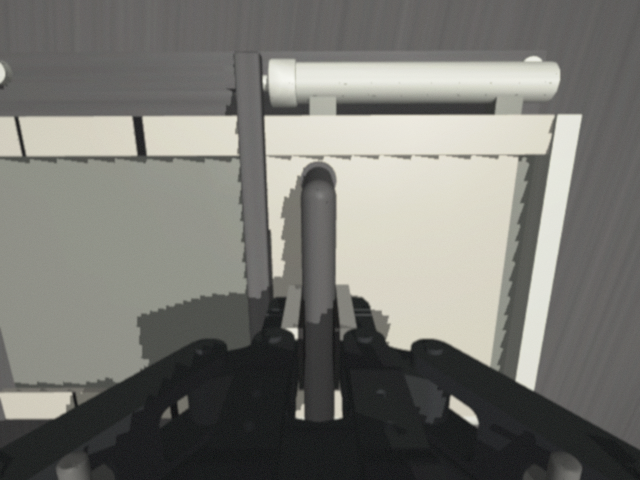

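Call:
send_rows(
  moves=[
    [[0, -6, 0], [0, 0, 0], 0],
    [[0, -12, 0], [0, 0, 0], 0],
    [[0, -18, 0], [0, 0, 0], 0],
    [[0, -24, 0], [0, 0, 0], 0],
    [[0, -30, 0], [0, 0, 0], 0],
    [[0, -35, 0], [0, 0, 0], 0],
    [[0, -40, 0], [0, 0, 0], 0],
    [[0, -40, 0], [0, 0, 0], 0],
    [[0, -40, 0], [0, 0, 0], 0],
    [[0, -40, 0], [0, 0, 0], 0],
  ],
)

```text
clock: 8.75
eef_pos: [0.519, 0.2445, 0.152]
tool_rot: [0.651, 0.759, 0.005, 0.002]
ft_force: [10.7, 0.8, -3.6]
grip_width: 0.0094
```

```bash
python3 s.py w4
```

```text
[0.51901383 0.24450356 0.15202019] [10.70773793  0.75659349 -3.60662556] [ 0.03052791 -1.86526825  0.08920618] 0.009417569220795468
```

View pics/w4.png

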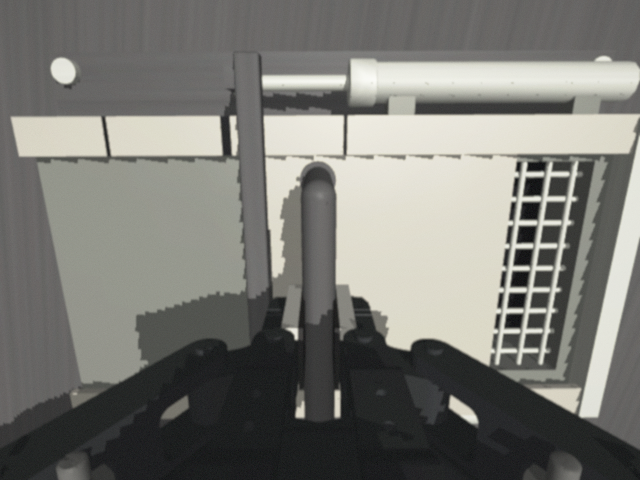

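Run:
```python
from h import *
import json
from scipy.spatial.transform import Rotation as Ro
for f,L in(("w3",((139.5,136,.054),(19,136,.054),(235.5,60,.063),(239.5,136,.063),(318,200,.1))),("w4",((226.5,136,.054),(105,136,.054),(345.5,136,.054),(235.5,60,.063),(239.5,136,.063),(318,200,.1)))):
  C={k:np.array(v) for k,v in json.load(open(f+".json")).items()}
  for u,v,z in L:
    X=pt("",u,v,z,C);M=Ro.from_quat(C["q"]).as_matrix();w=np.array([np.cos(.154),np.sin(.154),0]);print(f,u,z,X.round(4),(X@w).round(4))
import cv2
g=cv2.cvtColor(cv2.imread("pics/w4.png"),6);print(g[136,215:275]);print(g[60,225:270])
```

```text
w3 139.5 0.054 [0.471  0.3044 0.054 ] 0.5121
w3 19 0.054 [0.4212 0.2967 0.054 ] 0.4617
w3 235.5 0.063 [0.5099 0.3388 0.063 ] 0.5559
w3 239.5 0.063 [0.5141 0.3113 0.063 ] 0.5558
w3 318 0.1 [0.5478 0.2975 0.1   ] 0.5869
w4 226.5 0.054 [0.4713 0.3044 0.054 ] 0.5124
w4 105 0.054 [0.4212 0.2967 0.054 ] 0.4617
w4 345.5 0.054 [0.5207 0.312  0.054 ] 0.5624
w4 235.5 0.063 [0.4741 0.3331 0.063 ] 0.5196
w4 239.5 0.063 [0.4783 0.3057 0.063 ] 0.5196
w4 318 0.1 [0.5117 0.2918 0.1   ] 0.5504
[222 222 224 225 223 202 141  75  44  40  46  43  43  42  63 136 203 224
 226 225 224 215 178 126 100 105 109 111 113 113 115 113 113 111 111 109
 110 111 110 113 114 115 113 115 113 107  95  73  86 149 213 228 228 227
 228 228 227 227 228 228]
[111 110 111 112 112 113 112 104  89  92 106 108 109 111 113 112 112 112
 110 110 111 110 107 108 109 111 110 111 113 114 114 113 100  84  63  61
  88 110 114 115 117 116 116 115 117]
```

Call:
send_rows(
  moves=[
    [[0, -3, 0], [0, 0, 0], 0],
    [[0, -6, 0], [0, 0, 0], 0],
    [[0, -9, 0], [0, 0, 0], 0],
    [[0, -9.5, 0], [0, 0, 0], 0],
    [[0, -9.5, 0], [0, 0, 0], 0],
    [[0, -9.5, 0], [0, 0, 0], 0],
    [[0, -9.5, 0], [0, 0, 0], 0],
  ],
)

```text
clock: 9.38
eef_pos: [0.513, 0.2436, 0.152]
tool_rot: [0.651, 0.759, 0.007, 0.004]
ft_force: [11.2, 0.9, -5.6]
grip_width: 0.0095
```

```bash
python3 s.py w5
```

```text
[0.51302128 0.24356089 0.15200875] [11.18720428  0.88119827 -5.60667401] [ 0.10449119 -2.00667011  0.07596906] 0.009478826023076987
```

View pics/w5.png

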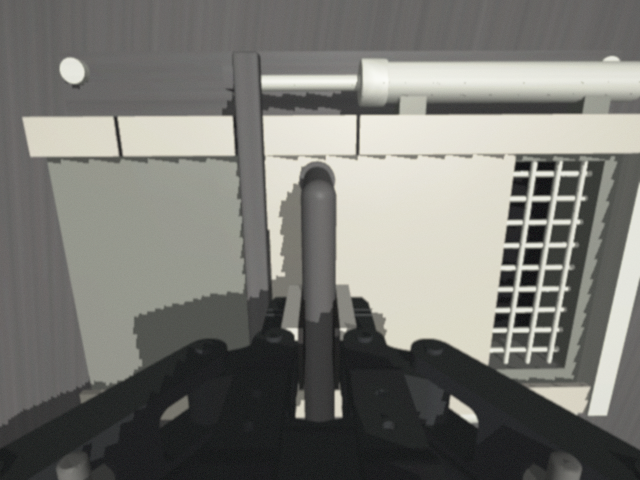

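Run:
```python
from h import *
import json,cv2
g=cv2.cvtColor(cv2.imread("pics/w5.png"),6);print(g[136,225:272]);print(g[136,110:128],g[136,350:365])
C={k:np.array(v) for k,v in json.load(open("w5.json")).items()};w=np.array([np.cos(.154),np.sin(.154),0])
for u,v,z in((118,136,.054),(357.5,136,.054),(237,136,.063),(237,136,.054),(234,60,.063),(318,200,.1)):print(u,z,(pt("",u,v,z,C)@w).round(4))
```

```text
[224 225 223 224 223 224 226 221 192 121  59  58  79  97 105 110 112 114
 114 112 114 115 114 113 111 111 111 112 112 111 110 111 115 117 111  97
  78  78 140 209 227 228 228 226 227 228 227]
[217 217 218 217 214 190 127  61  41  87 152 202 218 219 220 219 219 217] [234 233 234 235 233 218 141  64  74 148 218 235 234 233 233]
118 0.054 0.4621
357.5 0.054 0.5621
237 0.063 0.5132
237 0.054 0.5116
234 0.063 0.5138
318 0.1 0.5447
```

Call:
send_rows(
  moves=[
    [[0, -4.3, 0], [0, 0, 0], 0],
    [[0, -4.3, 0], [0, 0, 0], 0],
    [[0, -4.3, 0], [0, 0, 0], 0],
    [[0, -4.3, 0], [0, 0, 0], 0],
    [[0, -4.3, 0], [0, 0, 0], 0],
    [[0, -4.3, 0], [0, 0, 0], 0],
    [[0, -4.3, 0], [0, 0, 0], 0],
    [[0, -4.3, 0], [0, 0, 0], 0],
    [[0, -4.3, 0], [0, 0, 0], 0],
    [[0, -4.3, 0], [0, 0, 0], 0],
  ],
)

```text
clock: 10.27
eef_pos: [0.5122, 0.2434, 0.152]
tool_rot: [0.652, 0.758, 0.01, 0.006]
ft_force: [10.0, 1.3, -6.1]
grip_width: 0.0098
```

```bash
python3 s.py w6
python3 - <<'E'
import cv2
from workcell import camera
from h import *
import json
g=cv2.cvtColor(cv2.imread("pics/w6.png"),6);print(g[136,228:245],g[136,112:132],g[136,350:368])
t=camera("top")[:,:,::-1];s=camera("scene")[:,:,::-1]
import numpy as np
cv2.imwrite("pics/end.png",cv2.resize(np.hstack([t,s]),(800,300),interpolation=cv2.INTER_AREA))
E
```

```text
[0.51222815 0.24343968 0.15202979] [10.03558834  1.28579529 -6.1053383 ] [ 0.15259255 -2.0449512   0.06024902] 0.009840193123159788
[224 225 224 224 225 200 129  64  71  90 106 109 113 115 114 113 113] [218 218 204 161  94  43  62 125 193 217 220 219 218 218 220 218 219 219
 219 219] [234 234 235 234 234 221 150  81  77 146 216 233 234 234 234 234 233 234]
```

View pics/end.png

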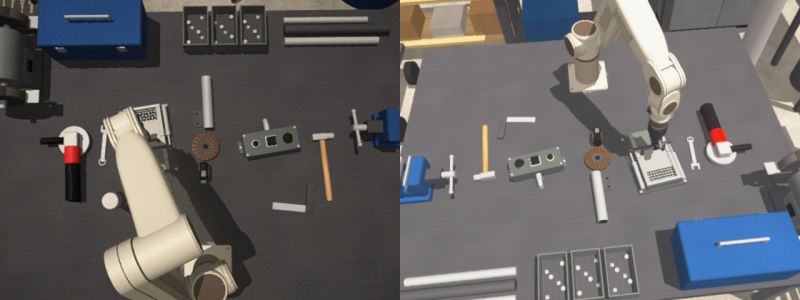

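The gate's crosspiece stands on the half mark, the grip is steady and everything else is where it was, so I'm handing in.

```bash
python3 -c "
from workcell import order,readout
print(order.job_done());o=readout.get_obs();print(o['clock'],o['eef_pos'],o['ft_force'],o['grip_width'])"
```

```text
the job is handed in; nothing more can be done
None
the job is handed in; nothing more can be done
```

The job is done and handed in at about 10.4 s on the robot's clock. I pressed control-on, let it go, then pressed and released fan-start. I then gripped the bow handle, pulled the gate to half open and handed in while still holding it.

- **Buttons:** Each one stopped moving at its full 6 mm of travel with about 14 N of push, against the 5 N it needs. I moved well clear of each before going on, and did not touch the stop button.
- **Gate:** The crosspiece's front edge stands on the broad half mark to within about 1 mm, by the wrist camera and the tool position. The springs pull on the gripper with about 10 N. The gate never went past about half open.
- **Everything else:** The last overview pictures show the other things in place, judged by eye.
- **Small disagreements:**
  - The fingers read 9.4–10 mm on the 12 mm bar, but nothing slipped; the bar moved with the gripper.
  - The gripper sat about 4 mm higher on the bar than planned.
  - A vertical force of about 6 N remained at the wrist.
  - There was no reading after hand-in, because the robot could no longer be queried.

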